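# Take apart two stacks of power-supply parts and sort them into the repair trays

### The job

A power supply has been dismantled and its four parts are standing in two stacks of two. Take the stacks apart and set each part gently down in the middle of its own tray, flat and upright: the black finned heat sink in the green tray (refit), the green circuit board in the blue tray (test), the round copper transformer in the red tray (scrap) and the bright steel line filter in the yellow tray (rework), with the two long parts (heat sink and circuit board) lying along the length of their trays, either way round. Tip nothing over, and leave the multimeter and the screw pot where they are.

Things in the scene. Friction and masses are not known exactly. Their poses are not given: they have to be found in the camera images.
- heat_sink: Black finned heat sink, a block 90 (its x, along the fins) by 50 (its y) by 24 mm high, 0.14 to 0.28 kg. Origin: centre of its underside; z up. Its 90 by 24 mm long sides, 50 mm apart, are good to grip. Starts on the bench (z = 0) with the transformer or the line filter loose on top
- circuit_board: Green circuit board on a white plastic carrier, 90 (its x) by 50 (its y) mm, 16 mm high at the edges; a raised dark green block in the middle (46 by 46 mm) and small components at both ends reach 24 mm. 0.09 to 0.18 kg. Origin: centre of its underside; z up. Grip it by its long sides, 50 mm apart, below 14 mm. Starts on the bench (z = 0) with the transformer or the line filter loose on top
- transformer: Round copper-wound transformer, an upright cylinder of 46 mm diameter and 30 mm height, with a black centre. 0.14 to 0.28 kg. Origin: centre of its underside; z up. Starts loose on top of the heat sink or the circuit board, underside 24 mm above the bench
- line_filter: Bright steel box with a white label and two brass tabs on top, 46 (its x) by 38 (its y) by 28 mm high, 31 mm with the tabs. 0.09 to 0.18 kg. Origin: centre of its underside; z up. Starts loose on top of the heat sink or the circuit board, underside 24 mm above the bench
- green_tray: Green plastic tray with a white-beaded lip, for the heat sink, fixed to the bench. Outside 126 (its x) by 104 (its y) mm; floor top 3 mm above the bench, inside 120 by 98 mm, lip top 6 mm above the bench (3 mm above the floor). Origin: centre of its underside, at bench level; x along the long side, z up
- blue_tray: Blue plastic tray with a white-beaded lip, for the circuit board, fixed to the bench. Outside 126 (its x) by 104 (its y) mm; floor top 3 mm above the bench, inside 120 by 98 mm, lip top 6 mm above the bench (3 mm above the floor). Origin: centre of its underside, at bench level; x along the long side, z up
- red_tray: Red plastic tray with a white-beaded lip, for the transformer, fixed to the bench. Outside 126 (its x) by 104 (its y) mm; floor top 3 mm above the bench, inside 120 by 98 mm, lip top 6 mm above the bench (3 mm above the floor). Origin: centre of its underside, at bench level; x along the long side, z up
- yellow_tray: Yellow plastic tray with a white-beaded lip, for the line filter, fixed to the bench. Outside 126 (its x) by 104 (its y) mm; floor top 3 mm above the bench, inside 120 by 98 mm, lip top 6 mm above the bench (3 mm above the floor). Origin: centre of its underside, at bench level; x along the long side, z up
- multimeter: Yellow handheld multimeter with a black face, lying on its back, 150 (its x) by 72 (its y) by 40 mm high with its dial; loose, not to be moved. Origin: centre of its underside
- screw_pot: Small open round steel pot with brass screws in it, 56 mm across and 30 mm high; loose, not to be moved. Origin: centre of its underside

How it is judged:
At the end, for the whole second after the job is handed in: Sink in green, board in blue, transformer in red, filter in yellow tray, released: centre within 15 mm of the tray's, flat on its floor (height 3 mm, tilt 0.06 rad), still (under 20 mm/s); sink and board within 0.2 rad of the tray's length; meter and pot moved under 15 mm (horizontal distance between heat_sink and green_tray below 0.015 m and z of heat_sink in the frame of green_tray between 0 and 0.006 m and angle between each of heat_sink, circuit_board, transformer, line_filter's own z axis and vertical below 0.06 rad and linear speed of each of heat_sink, circuit_board, transformer, line_filter below 0.02 m/s and angle between the x axis of heat_sink and the x axis of green_tray, either way round below 0.2 rad and horizontal distance between circuit_board and blue_tray below 0.015 m and z of circuit_board in the frame of blue_tray between 0 and 0.006 m and angle between the x axis of circuit_board and the x axis of blue_tray, either way round below 0.2 rad and horizontal distance between transformer and red_tray below 0.015 m and z of transformer in the frame of red_tray between 0 and 0.006 m and horizontal distance between line_filter and yellow_tray below 0.015 m and z of line_filter in the frame of yellow_tray between 0 and 0.006 m and distance of each of multimeter, screw_pot from where it was at the start of the episode below 0.015 m); the robot touches nothing.
It fails at once if a part is tipped by more than about 35 degrees (angle between any of heat_sink, circuit_board, transformer, line_filter's own z axis and vertical above 0.6 rad).
It fails at once if a part is let fall from more than about 2 cm (in free flight faster than 0.6 m/s) ((contact force between heat_sink and anything else below 0.05 N and linear speed of heat_sink above 0.6 m/s) or (contact force between circuit_board and anything else below 0.05 N and linear speed of circuit_board above 0.6 m/s) or (contact force between transformer and anything else below 0.05 N and linear speed of transformer above 0.6 m/s) or (contact force between line_filter and anything else below 0.05 N and linear speed of line_filter above 0.6 m/s)).
It fails at once if the multimeter or the screw pot is pushed away by more than 15 mm (distance of any of multimeter, screw_pot from where it was at the start of the episode above 0.015 m).
It also fails if it takes over 112 s, if anything falls off the work surface, if the arm or the gripper's body presses on something with over 40 N, if the wrist force passes 120 N, or if a joint passes its speed limit or range.

### The arm

A 7-joint arm with a two-finger parallel gripper is mounted at the origin on the work surface. World frame = base frame: x ahead of the robot, y to its left, z up, the work surface at z = 0. Lengths are in m, angles in rad, forces in N, time in s.
With the tool pointing down it reaches from about 0.425 to 0.975 m from the base axis. Payload 16.7 kg.
Tool frame: the origin (TCP) lies midway between the tips of the shut fingers; the grasp point (between the pads) lies 19 mm behind it (bot.pinch_z is the distance from the TCP to the grasp point, in m); x points along the fingers, z is the direction in which the jaws open and shut, and the axes are right-handed (so a half turn about x gives the same grasp; the last joint's range is limited). The gripper opens to 85 mm and grips with 20 to 120 N. Pads are 22 mm wide; open, the fingers measure 114 mm over their backs; the gripper's body (76 mm by 85 mm) begins 54 mm behind the grasp point. The pads swing forward as they close: fully open they stand 13 mm farther back than shut.
Start: joints at [-1.389, 0.426, 0.074, 1.606, -0.034, 1.111, -0.067], TCP at [0.22, 0.638, 0.231] pointing down, gripper open.
Joint ranges: [-2.85, 2.85], [-0.5, 2.14], [-1.23, 1.37], [0.21, 2.46], [-1.02, 4.16], [0.16, 2.05], [-2.73, 2.73]. Speed limits (rad/s): [1.89, 1.89, 2.39, 2.39, 3.01, 3.01, 3.01].

### API

Orientations are given as [roll, pitch, yaw] about the fixed x, y, z axes, in that order (R = Rz(yaw) Ry(pitch) Rx(roll)).
In Python, from cell import bot gives the robot as it stands.
- The arm moves only by the tool arm_command, never from a script. Its argument "motion" is a list of rows, each a list of 5 numbers: the closure, from 0 (fully open) to 1 (shut), then the shift along the tool's x, y, z in cm, then the turn about the tool's x in rad. In form: [[hand, dx, dy, dz, yaw], ...]. A call has 1 to 5 rows; each row is the pose to reach, as a shift and turn from the pose measured when the call began, along the tool's axes at that moment; what a row does not reach only later rows make up. A row lasts 1/10 s, in which the tool goes at most 50 mm and 8.59 degrees, less where a joint would pass 70% of its speed; a pose out of reach is approached as far as the arm can. A call with a gripper value outside its range is refused whole. The fingers move at their own pace and stop on an object; "grip_force" is the grip in N (left out, the last holds). Time passes only in rows, so rows that repeat a pose let the fingers close. It gives the time, the measured TCP pose, the force and the opening at its end, in the units of the state.
- bot.observe(): the state, without advancing time (a new reading comes with each control period).
- bot.capture(name): name is "scene" or "top" or "wrist"; returns (picture, depth): 400x640x3 uint8, blue, green, red; 400x640 float32, m along the optical axis (not along the pixel's ray), 0 where there is no reading.
- bot.camera_params(name): a dict with "fx", "fy", "cx", "cy" (pixels), "k1" (the pictures are not rectified: a ray, as slopes to the right and down, at radius r is drawn at 1 + k1 r^2 times it, then the intrinsics apply), "rvec" (rotation vector, rad) and "tvec" (3), from world to camera coordinates, as OpenCV has them. Camera axes: x right, y down, z forward; pixel columns grow to the right and rows downward; lengths in m; the calibration is good to about 2 mm. A picture is of the moment at which its call begins: read the wrist's pose just before it. camera_params takes no time and is no camera call; for the wrist camera it gives the pose at the moment of the call.
- bot.finish_job(): hands the job in, once; it reports no verdict.
The state is a dict: "t": time; "joint_positions": joint angles; "joint_velocities": joint speeds; "effort": joint torques, N m; "tcp_pos": TCP position; "eef_rot": TCP orientation; "wrist_force": force on the tool from outside, world axes, zero at the start; "ft_torque": the same for the moment, N m; "grip_width": opening from 0.0 (shut) to 1.0 (fully open).
Only numpy, scipy, OpenCV 4.12 (cv2) and the standard library are available. Lean on these libraries where they do the work, as an engineer would, in place of code of your own. Each camera call takes 0.05 s, during which the arm holds its last target. There are 200 camera calls.

## Working session

There is one attempt and no reset: what is moved stays moved. The work goes in short steps, Python scripts to look and compute and a tool call to move; the robot and the scene stay as the last step left them, time stands still between calls to the robot, and variables do not carry over. Pictures are saved under pics/ and viewed, about 12 in all and at most 16, crops included, and the job is handed in when it is done.

Besides the shell and the picture viewer there is one more tool, called after "Call:" as a command line: name --pt "numbers of a row" for each row, then --argument value for the rest. arm_command: Moves the arm, as the interface text tells. Its arguments: {"type":"object","properties":{"motion":{"type":"array"},"grip_force":{"type":"number"}},"required":["motion"]}

```bash
mkdir -p pics; ls
cat > h.py <<'E'
import numpy as np, cv2
from scipy.spatial.transform import Rotation as R
from cell import bot
def px2w(name,pts,z=None,depth=None,P=None):
    P=P or bot.camera_params(name); Rm=cv2.Rodrigues(np.array(P["rvec"],float))[0]; t=np.array(P["tvec"],float).ravel()
    C=-Rm.T@t; out=[]
    for i,(u,v) in enumerate(pts):
        d=np.array([(u-P["cx"])/P["fx"],(v-P["cy"])/P["fy"]]); s=d.copy()
        for _ in range(20): s=d/(1+P["k1"]*(s@s))
        ray=np.array([s[0],s[1],1.])
        if depth is not None: out.append(Rm.T@(ray*depth[int(round(v)),int(round(u))]-t))
        else:
            w=Rm.T@ray; zz=z if np.isscalar(z) else z[i]; out.append(C+w*(zz-C[2])/w[2])
    return np.array(out)
def w2px(name,X,P=None):
    P=P or bot.camera_params(name); Rm=cv2.Rodrigues(np.array(P["rvec"],float))[0]
    c=np.asarray(X)@Rm.T+np.array(P["tvec"]).ravel(); s=c[:,:2]/c[:,2:]
    s=s*(1+P["k1"]*(s**2).sum(1,keepdims=True)); return s*[P["fx"],P["fy"]]+[P["cx"],P["cy"]]
E
python3 - <<'E'
from h import *
o=bot.observe(); print({k:np.round(v,3) for k,v in o.items()}); print(bot.pinch_z, R.from_euler('xyz',o['eef_rot']).as_matrix().round(3))
for n in("top","scene"):
    im,d=bot.capture(n); cv2.imwrite(f"pics/{n}0.png",im); np.save(f"{n}0.npy",d); print(n,bot.camera_params(n))
im=cv2.imread("pics/top0.png"); cv2.imwrite("pics/top0b.png",cv2.resize(im,(800,500),interpolation=cv2.INTER_CUBIC))
E
```

```text
pics
{'t': np.float64(0.0), 'joint_positions': array([-1.389,  0.427,  0.074,  1.607, -0.034,  1.111, -0.067]), 'joint_velocities': array([ 0.001, -0.   ,  0.001, -0.001,  0.001,  0.   ,  0.   ]), 'effort': array([ 1.0000e-03, -9.4981e+01,  3.7610e+00, -4.6353e+01,  1.9000e-02,
        1.0000e-02, -0.0000e+00]), 'tcp_pos': array([0.22 , 0.638, 0.231]), 'eef_rot': array([-3.076,  1.57 , -1.837]), 'wrist_force': array([-0.242, -0.414,  0.62 ]), 'ft_torque': array([ 0.02 , -0.072, -0.025]), 'grip_width': np.float64(1.003)}
0.0187 [[-0.    -0.945  0.326]
 [-0.001  0.326  0.945]
 [-1.    -0.    -0.001]]
top {'fx': 489.90789256758916, 'fy': 489.90789256758916, 'cx': 316.4457891237094, 'cy': 206.97058282961038, 'k1': -0.05133763079068029, 'rvec': array([ 2.16193376, -2.16548525,  0.13062285]), 'tvec': array([-0.01299293,  0.53116429,  1.40515188])}
scene {'fx': 438.9215665915156, 'fy': 438.9215665915156, 'cx': 317.7404209187393, 'cy': 197.35961783356828, 'k1': 0.0331649303469383, 'rvec': array([ 2.4234883 ,  0.61507246, -0.22111175]), 'tvec': array([-0.4442671 , -0.16277182,  1.36547905])}
```

View pics/top0.png

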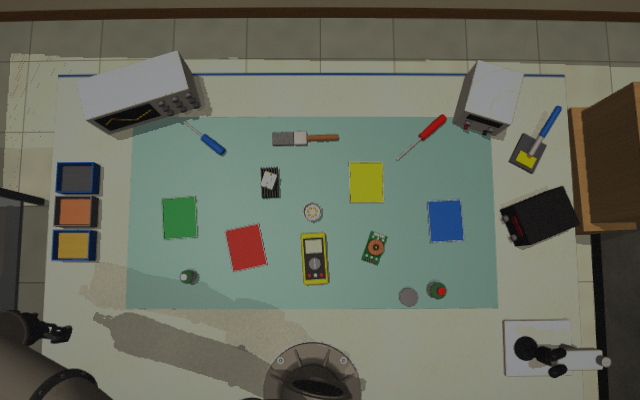

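View pics/scene0.png

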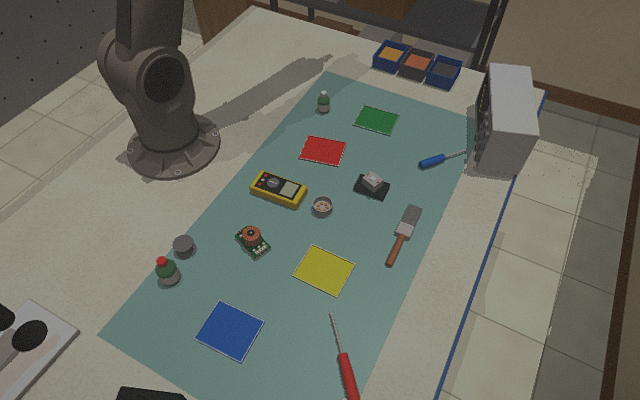

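Line filter stands on the heat sink (around (269,181) in the top view), and the transformer on the board (375,247). Multimeter at (314,258), pot at (312,212). The trays are green (180,218), red (246,247), yellow (366,182) and blue (445,221).

Run:
```python
from h import *
im=cv2.imread("pics/top0.png"); hsv=cv2.cvtColor(im,cv2.COLOR_BGR2HSV); P=bot.camera_params("top")
for n,(u,v),lo,hi in [("green",(180,218),(50,120,40),(75,255,255)),("blue",(445,221),(100,150,40),(125,255,255)),("red",(246,247),(0,0,0),(0,0,0)),("yellow",(366,182),(22,150,60),(35,255,255))]:
    m=cv2.inRange(hsv,lo,hi) if n!="red" else cv2.inRange(hsv,(0,150,60),(10,255,255))|cv2.inRange(hsv,(170,150,60),(180,255,255))
    b=np.zeros_like(m); b[v-45:v+45,u-45:u+45]=m[v-45:v+45,u-45:u+45]
    c=max(cv2.findContours(b,cv2.RETR_EXTERNAL,cv2.CHAIN_APPROX_NONE)[0],key=cv2.contourArea)
    w=px2w("top",c[:,0,:].astype(float),0.003,P=P)[:,:2]*1000
    (cx,cy),(a,bb),th=cv2.minAreaRect(w.astype(np.float32)); 
    if a<bb: th+=90
    print(n,round(cx),round(cy),round(a),round(bb),"long axis deg",round((th+90)%180-90,1))
a=cv2.resize(im[160:205,245:295],None,fx=8,fy=8,interpolation=cv2.INTER_CUBIC)
b=cv2.resize(im[225:270,350:400],None,fx=8,fy=8,interpolation=cv2.INTER_CUBIC)
cv2.imwrite("pics/crop1.png",np.hstack([a,b]))
g=[(312,212),(314,258),(302,233),(325,233),(304,286),(328,284)]
print(px2w("top",g,[.03,.03,.02,.02,.02,.02],P=P).round(3))
```

```text
green 504 398 117 96 long axis deg 4.5
blue 493 -400 117 96 long axis deg 2.8
red 415 196 117 97 long axis deg 12.5
yellow 610 -163 97 116 long axis deg -0.1
[[ 0.516 -0.001  0.03 ]
 [ 0.382 -0.006  0.03 ]
 [ 0.456  0.029  0.02 ]
 [ 0.455 -0.039  0.02 ]
 [ 0.302  0.023  0.02 ]
 [ 0.307 -0.047  0.02 ]]
```

View pics/crop1.png

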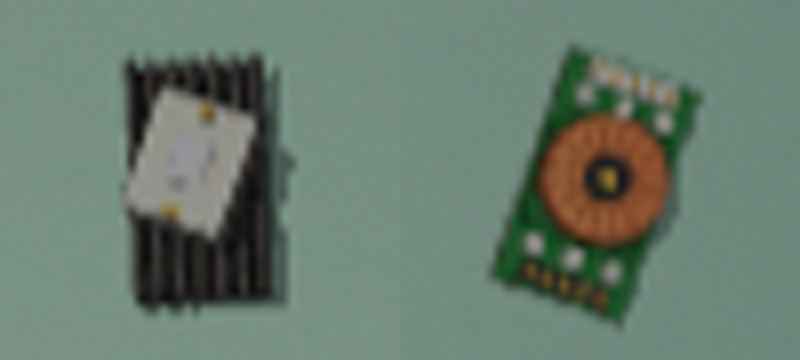

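Run:
```python
from h import *
def f(c,o,z,n):
    p=[((x+.5)/8-.5+o[0],(y+.5)/8-.5+o[1]) for x,y in c]; w=px2w("top",p,z)[:,:2]*1000
    print(n,w.mean(0).round(1))
    if len(c)==4:
        e=[w[(i+1)%4]-w[i] for i in range(4)]; print([ (round(np.hypot(*v)),round(np.degrees(np.arctan2(v[1],v[0])))) for v in e])
f([(127,60),(262,57),(283,302),(138,307)],(245,160),.024,"sink")
f([(165,88),(258,118),(212,238),(125,202)],(245,160),.052,"filter")
f([(172,45),(298,95),(220,325),(92,278)],(350,225),.016,"board")
f([(206,180)],(350,225),.054,"trafo")
o=bot.observe();P=bot.camera_params("wrist");Rm=cv2.Rodrigues(P["rvec"])[0];T=R.from_euler('xyz',o['eef_rot']).as_matrix()
print("cam in tool",T.T@(-Rm.T@P["tvec"]-o["tcp_pos"]),(T.T@Rm.T).round(2),P["fx"])
```

```text
sink [606.1 124. ]
[(50, -89), (92, -175), (54, 92), (93, 3)]
filter [608.6 126. ]
[(36, -108), (47, 160), (34, 67), (44, -19)]
board [ 412.1 -182.9]
[(50, -112), (89, 160), (50, 70), (91, -20)]
trafo [ 412.7 -182. ]
cam in tool [-1.42011520e-01  8.21068031e-02  5.59791561e-05] [[-0.   -0.32  0.95]
 [-0.   -0.95 -0.32]
 [ 1.   -0.    0.  ]] 336.7230241730449
```

Call:
arm_command --pt "0 2 -53.4 -35.7 0" --pt "0 2 -53.4 -35.7 0" --pt "0 2 -53.4 -35.7 0" --pt "0 2 -53.4 -35.7 0" --pt "0 2 -53.4 -35.7 0" --grip_force 40

```text
t: 0.6
tcp_pos: [0.3718, 0.4372, 0.2232]
eef_rot: [3.12, 1.569, -1.925]
wrist_force: [0.9, 1.5, 0.7]
grip_width: 1.002
```

Call:
arm_command --pt "0 2 -32.5 -21.7 0" --pt "0 3 -32.5 -21.7 0" --pt "0 5 -32.5 -21.7 0" --pt "0 6 -32.5 -21.7 0" --pt "0 6 -32.5 -21.7 0"

```text
t: 1.1
tcp_pos: [0.5213, 0.2401, 0.1907]
eef_rot: [3.137, 1.57, -1.907]
wrist_force: [0.3, 1.7, -0.4]
grip_width: 0.996
```

Call:
arm_command --pt "0 6 -13.7 -9.1 0" --pt "0 6 -13.7 -9.1 0" --pt "0 6 -13.7 -9.1 0" --pt "0 6 -13.7 -9.1 0"

```text
t: 1.5
tcp_pos: [0.6223, 0.1052, 0.1293]
eef_rot: [3.041, 1.567, -2.006]
wrist_force: [-0.4, 0.5, 0.1]
grip_width: 1.002
```

```bash
cat >> h.py <<'E'
def wr(name):
    P=bot.camera_params("wrist"); o=bot.observe(); im,d=bot.capture("wrist"); cv2.imwrite(f"pics/{name}.png",im); np.savez(f"{name}.npz",d=d,**{k:np.asarray(v) for k,v in P.items()})
    go(*[None]*4)
def LP(name):
    z=np.load(name+".npz"); return {k:(z[k] if z[k].ndim else float(z[k])) for k in z.files if k!="d"}, z["d"]
def go(X=None,Y=None,Z=None,psi=None):
    o=bot.observe(); T=R.from_euler('xyz',o['eef_rot']).as_matrix(); p=np.array(o["tcp_pos"]); cur=np.degrees(np.arctan2(T[1,2],T[0,2]))
    print("t",round(float(o["t"]),2),"tcp",p.round(4),"jaw",round(cur,1),"grip",round(float(o["grip_width"]),3))
    if X is not None:
        a=np.radians((cur-psi+90)%180-90) if psi is not None else 0
        print("move cm",(T.T@(np.array([X,Y,Z])-p)*100).round(1),"turn",round(a,2))
E
python3 -c "
from h import *
wr('w1')"
```

```text
t 1.55 tcp [0.6234 0.1022 0.1284] jaw 70.7 grip 1.002
```

View pics/w1.png

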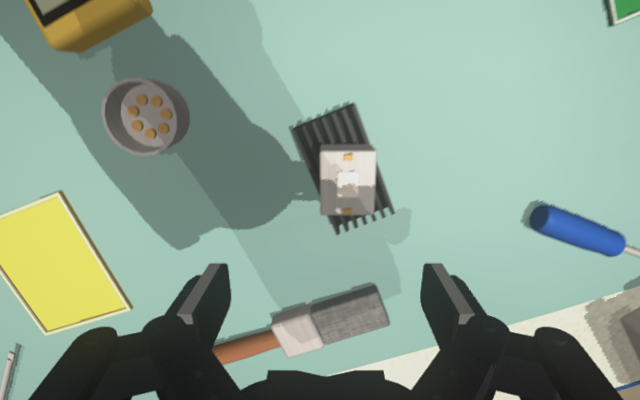

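Run:
```python
from h import *
P,d=LP('w1'); 
vv,uu=np.mgrid[130:230,300:400]; pts=np.c_[uu.ravel(),vv.ravel()]
w=px2w('wrist',pts,depth=d,P=P); m=w[:,2]>.046
r=cv2.minAreaRect((w[m][:,:2]*1000).astype(np.float32)); print("filter",r,np.median(w[m][:,2]),m.sum())
m2=(w[:,2]>.015)&(w[:,2]<.03); vv,uu=np.mgrid[90:245,280:405]; w=px2w('wrist',np.c_[uu.ravel(),vv.ravel()],depth=d,P=P); m2=(w[:,2]>.018)
r=cv2.minAreaRect((w[m2][:,:2]*1000).astype(np.float32)); print("sink",r)
im=cv2.imread('pics/w1.png'); go(.609,.126,.06,71)
```

```text
filter ((590.64892578125, 133.06446838378906), (37.84471130371094, 85.91036224365234), 70.64414978027344) 0.051544973815136674 3691
sink ((599.7388916015625, 125.96022033691406), (108.89842987060547, 50.779144287109375), 2.4258105754852295)
t 1.55 tcp [0.6234 0.1022 0.1284] jaw 70.7 grip 1.002
move cm [6.8 2.1 1.8] turn -0.01
```

```bash
cat >> h.py <<'E'
def seg(name,box,zmin,zmax=1):
    """box u0,u1,v0,v1; largest clean blob with height in range -> centre mm, size, long axis deg"""
    P,d=LP(name); u0,u1,v0,v1=box; vv,uu=np.mgrid[v0:v1,u0:u1]; pts=np.c_[uu.ravel(),vv.ravel()].astype(float)
    w=px2w('wrist',pts,depth=d,P=P); m=((w[:,2]>zmin)&(w[:,2]<zmax)).reshape(vv.shape).astype(np.uint8)
    m=cv2.morphologyEx(m,cv2.MORPH_OPEN,np.ones((5,5),np.uint8)); n,l,s,_=cv2.connectedComponentsWithStats(m)
    k=1+np.argmax(s[1:,4]); sel=(l==k).ravel(); zt=np.median(w[sel,2])
    x=px2w('wrist',pts[sel],float(zt),P=P)[:,:2]*1000
    (c,s,th)=cv2.minAreaRect(x.astype(np.float32))
    if s[0]<s[1]: th+=90
    print("centre",np.round(c,1),"size",np.round(s,1),"long",round((th+90)%180-90,1),"ztop",round(float(zt),4),"centroid",x.mean(0).round(1))
E
python3 - <<'E'
from h import *
seg('w1',(300,400,130,230),.046)
seg('w1',(280,405,90,245),.016)
seg('w1',(280,405,90,245),.016,.03)
E
```

```text
centre [608.6 126.5] size [37.6 46.4] long -18.9 ztop 0.0515 centroid [607.9 126.7]
centre [607.2 126.8] size [42.4 52.5] long -19.2 ztop 0.0514 centroid [606.1 127. ]Traceback (most recent call last):
  File "<stdin>", line 4, in <module>
  File "h.py", line 35, in seg
    k=1+np.argmax(s[1:,4]); sel=(l==k).ravel(); zt=np.median(w[sel,2])
        ~~~~~~~~~^^^^^^^^^
    return _wrapfunc(a, 'argmax', axis=axis, out=out, **kwds)
    return bound(*args, **kwds)
ValueError: attempt to get argmax of an empty sequence
```

Call:
arm_command --pt "0 0 2.2 1.8 0" --pt "0 3 2.2 1.8 0" --pt "0 6 2.2 1.8 0" --pt "0 6 2.2 1.8 0"

```text
t: 1.95
tcp_pos: [0.6059, 0.1259, 0.0648]
eef_rot: [2.642, 1.561, -2.407]
wrist_force: [0.2, -0.0, 0.4]
grip_width: 0.997
```

```bash
python3 -c "
from h import *
go(.6086,.1265,.027,71)"
```

```text
t 1.95 tcp [0.6059 0.1259 0.0648] jaw 70.7 grip 0.997
move cm [ 3.8 -0.3  0.2] turn -0.01
```

Call:
arm_command --pt "0 2 -0.3 0.2 0" --pt "0 3.8 -0.3 0.2 0" --pt "0 3.8 -0.3 0.2 0"

```text
t: 2.25
tcp_pos: [0.6083, 0.1264, 0.0259]
eef_rot: [2.559, 1.559, -2.49]
wrist_force: [-0.0, 0.3, -0.5]
grip_width: 1.0
```

Call:
arm_command --pt "0.6 0 0 0 0" --pt "0.7 0 0 0 0" --pt "0.8 0 0 0 0" --pt "0.8 0 0 0 0" --pt "0.8 0 0 0 0"

```text
t: 2.75
tcp_pos: [0.6088, 0.1265, 0.0271]
eef_rot: [2.585, 1.56, -2.464]
wrist_force: [-1.9, -0.5, 9.6]
grip_width: 0.439
```

Call:
arm_command --pt "0.8 -0.5 0 0 0" --pt "0.8 -2 0 0 0" --pt "0.8 -5 0 0 0" --pt "0.8 -9 0 0 0" --pt "0.8 -9 0 0 0"

```text
t: 3.25
tcp_pos: [0.6125, 0.1276, 0.1233]
eef_rot: [-3.033, 1.567, -1.8]
wrist_force: [1.1, 0.3, -0.5]
grip_width: 0.436
```

```bash
python3 -c "
from h import *
wr('w2'); go(.610,-.163,.12,71)"
```

```text
t 3.3 tcp [0.6113 0.1275 0.1208] jaw 70.7 grip 0.433
t 3.3 tcp [0.6113 0.1275 0.1208] jaw 70.7 grip 0.433
move cm [  0.2  -9.5 -27.5] turn -0.01
```

View pics/w2.png

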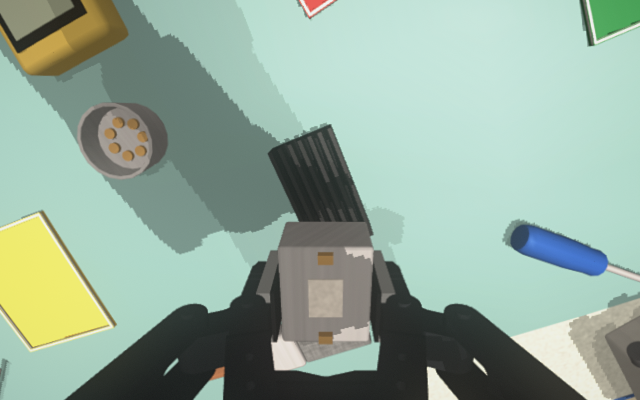

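Call:
arm_command --pt "0.8 0 -1.5 -4 0" --pt "0.8 0 -3 -9 0" --pt "0.8 0 -4.8 -14 0" --pt "0.8 0 -6.5 -18.6 0" --pt "0.8 0 -8 -23 0"

```text
t: 3.8
tcp_pos: [0.6102, -0.1169, 0.1219]
eef_rot: [2.795, 1.565, -2.254]
wrist_force: [0.2, 0.1, -1.3]
grip_width: 0.444
```

Run:
```python
from h import *
wr('w3'); go(.610,-.163,.06,71)
P,d=LP('w3'); c,s=np.cos(0),1
X=np.array([[.610+a*.063,-.163+b*.052,.006] for a,b in((1,1),(1,-1),(-1,-1),(-1,1))]); print(w2px('wrist',X,P).round())
```

```text
t 3.85 tcp [ 0.6089 -0.1273  0.1225] jaw 70.2 grip 0.433
t 3.85 tcp [ 0.6089 -0.1273  0.1225] jaw 70.2 grip 0.433
move cm [ 6.3 -1.3 -3.3] turn -0.01
[[357. 257.]
 [246. 291.]
 [182. 160.]
 [305. 115.]]
```

View pics/w3.png

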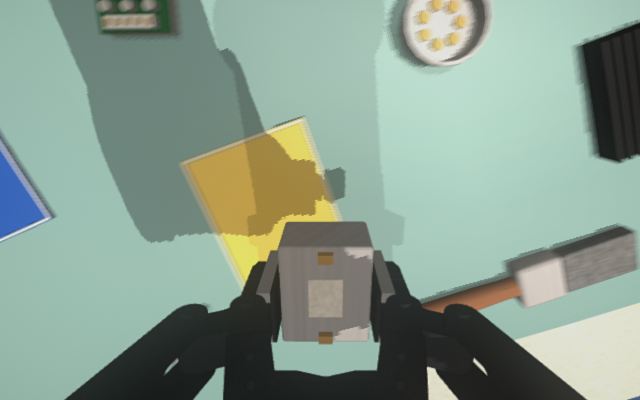

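Call:
arm_command --pt "0.8 1 -0.6 -1.6 0" --pt "0.8 3 -1.3 -3.3 0" --pt "0.8 5 -1.3 -3.3 0" --pt "0.8 7 -1.3 -3.3 0" --pt "0.8 8.5 -1.3 -3.3 0"

```text
t: 4.35
tcp_pos: [0.6089, -0.1632, 0.0363]
eef_rot: [2.97, 1.56, -2.088]
wrist_force: [-0.6, -0.2, -1.4]
grip_width: 0.438
```

```bash
python3 -c "
from h import *
go(.610,-.163,.0065,71)"
```

```text
t 4.35 tcp [ 0.6089 -0.1632  0.0363] jaw 70.2 grip 0.438
move cm [ 3.  -0.1  0.1] turn -0.01
```

Call:
arm_command --pt "0.8 1 -0.1 0.1 0" --pt "0.8 2 -0.1 0.1 0" --pt "0.8 2.6 -0.1 0.1 0" --pt "0.8 2.9 -0.1 0.1 0" --pt "0.8 2.9 -0.1 0.1 0"

```text
t: 4.85
tcp_pos: [0.6101, -0.1629, 0.0073]
eef_rot: [2.968, 1.56, -2.09]
wrist_force: [-0.2, 0.4, -0.4]
grip_width: 0.435
```

Call:
arm_command --pt "0.8 0.1 0 0 0" --pt "0.8 0.1 0 0 0" --pt "0.8 0.1 0 0 0"

```text
t: 5.15
tcp_pos: [0.6103, -0.1629, 0.0066]
eef_rot: [3.012, 1.561, -2.046]
wrist_force: [-0.2, 0.2, -2.1]
grip_width: 0.436
```

Call:
arm_command --pt "0.45 0 0 0 0" --pt "0.3 0 0 0 0" --pt "0.2 0 0 0 0" --pt "0.2 0 0 0 0" --pt "0.2 -0.5 0 0 0"

```text
t: 5.65
tcp_pos: [0.6099, -0.1628, 0.0113]
eef_rot: [2.927, 1.56, -2.131]
wrist_force: [0.2, 0.8, -0.4]
grip_width: 0.8
```

Call:
arm_command --pt "0.2 -2 0 0 0" --pt "0 -5 0 0 0" --pt "0 -9 0 0 0" --pt "0 -12 0 0 0" --pt "0 -12 0 0 0"

```text
t: 6.15
tcp_pos: [0.6127, -0.1624, 0.136]
eef_rot: [-2.697, 1.561, -1.473]
wrist_force: [0.3, -0.3, -1.1]
grip_width: 1.004
```

Run:
```python
from h import *
wr('w4'); seg('w4',(180,460,100,400),.025,.04); go(.5,-.1,.13,71); go(.606,.125,.07,94)
```

```text
t 6.2 tcp [ 0.6117 -0.1619  0.1336] jaw 70.2 grip 1.0
centre [ 610.  -162.4] size [37.7 46.2] long -19.7 ztop 0.0305 centroid [ 609.5 -162.3]
t 6.2 tcp [ 0.6117 -0.1619  0.1336] jaw 70.2 grip 1.0
move cm [ 0.3 12.6  2. ] turn -0.01
t 6.2 tcp [ 0.6117 -0.1619  0.1336] jaw 70.2 grip 1.0
move cm [ 6.1 10.3 26.9] turn -0.42
```

Call:
arm_command --pt "0 0 3 -1.5 0" --pt "0 0 7.5 -3.6 0" --pt "0 0 12 -5.8 0" --pt "0 0 16 -7.7 0" --pt "0 0 18 -8.6 0"

```text
t: 6.7
tcp_pos: [0.4089, -0.1819, 0.1332]
eef_rot: [3.001, 1.562, -2.058]
wrist_force: [1.3, 0.6, 0.4]
grip_width: 1.0
```

Run:
```python
from h import *
wr('w5'); go(.4127,-.182,.07,71)
P,d=LP('w5'); print(w2px('wrist',[[.4127,-.182,.05]],P).round())
```

```text
t 6.75 tcp [ 0.407  -0.1822  0.1331] jaw 70.0 grip 1.005
t 6.75 tcp [ 0.407  -0.1822  0.1331] jaw 70.0 grip 1.005
move cm [ 6.3 -0.5  0.3] turn -0.02
[[328. 212.]]
```

View pics/w5.png

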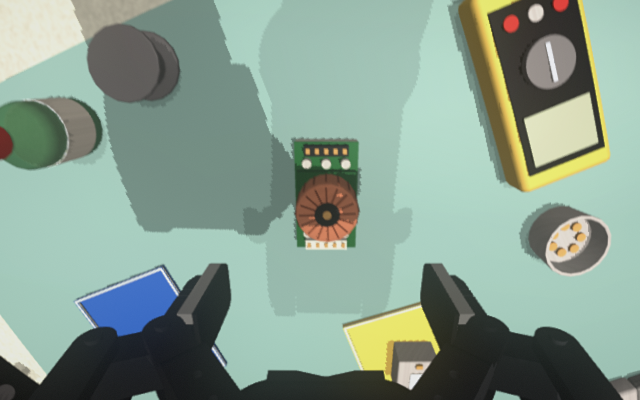

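Run:
```python
from h import *
seg('w5',(280,380,150,260),.046); seg('w5',(270,390,120,265),.010,.027); 
P,d=LP('w5'); print(px2w('wrist',[(296,140),(358,140),(357,249),(297,249)],.016,P=P).round(4))
```

```text
centre [ 412.2 -182. ] size [44.6 45.3] long -19.8 ztop 0.0534 centroid [ 411.6 -181.9]
centre [ 388.3 -174.3] size [48.9 39.6] long 70.2 ztop 0.021 centroid [ 383.8 -172.9]
[[ 0.361  -0.1894  0.016 ]
 [ 0.3772 -0.1446  0.016 ]
 [ 0.4653 -0.1744  0.016 ]
 [ 0.448  -0.2228  0.016 ]]
```

Call:
arm_command --pt "0 1 -0.5 0.3 0" --pt "0 3 -0.5 0.3 0" --pt "0 5 -0.5 0.3 0" --pt "0 6.3 -0.5 0.3 0" --pt "0 6.3 -0.5 0.3 0"

```text
t: 7.25
tcp_pos: [0.4117, -0.1811, 0.0677]
eef_rot: [2.596, 1.559, -2.464]
wrist_force: [-0.1, 0.4, -0.0]
grip_width: 1.002
```

```bash
python3 -c "
from h import *
go(.4123,-.182,.030,70)"
```

```text
t 7.25 tcp [ 0.4117 -0.1811  0.0677] jaw 70.1 grip 1.002
move cm [ 3.8 -0.1 -0. ] turn 0.0
```

Call:
arm_command --pt "0 2 -0.1 0 0" --pt "0 3.7 -0.1 0 0" --pt "0 3.7 -0.1 0 0"

```text
t: 7.55
tcp_pos: [0.4117, -0.1814, 0.0292]
eef_rot: [2.443, 1.557, -2.617]
wrist_force: [0.1, 0.1, 0.4]
grip_width: 1.002
```

Call:
arm_command --pt "0.4 0 0 0 0" --pt "0.6 0 0 0 0" --pt "0.75 0 0 0 0" --pt "0.75 0 0 0 0" --pt "0.75 0 0 0 0"

```text
t: 8.05
tcp_pos: [0.4123, -0.1815, 0.0302]
eef_rot: [2.504, 1.558, -2.556]
wrist_force: [-1.9, 1.0, 10.8]
grip_width: 0.524
```

Call:
arm_command --pt "0.75 -0.5 0 0 0" --pt "0.75 -2 0 0 0" --pt "0.75 -5 0 0 0" --pt "0.75 -9 0 0 0" --pt "0.75 -9 0 0 0"

```text
t: 8.55
tcp_pos: [0.4155, -0.1816, 0.1245]
eef_rot: [3.026, 1.562, -2.035]
wrist_force: [-0.4, 0.7, -2.6]
grip_width: 0.521
```

Run:
```python
from h import *
wr('w6');  go(.5,0,.13,70); go(.415,.196,.13,70)
```

```text
t 8.6 tcp [ 0.4148 -0.181   0.1225] jaw 70.1 grip 0.516
t 8.6 tcp [ 0.4148 -0.181   0.1225] jaw 70.1 grip 0.516
move cm [-0.9 -1.8 19.9] turn 0.0
t 8.6 tcp [ 0.4148 -0.181   0.1225] jaw 70.1 grip 0.516
move cm [-1.  12.8 35.4] turn 0.0
```

View pics/w6.png

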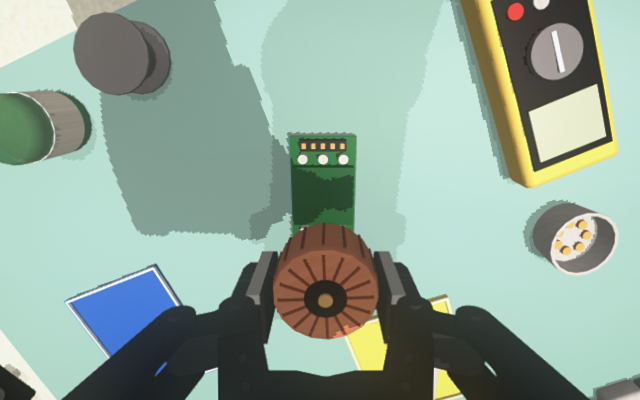

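Call:
arm_command --pt "0.75 0 -0.4 4 0" --pt "0.75 0 -0.9 9 0" --pt "0.75 0 -1.4 14 0" --pt "0.75 0 -1.7 18.5 0" --pt "0.75 0 -1.8 21 0"

```text
t: 9.1
tcp_pos: [0.5038, 0.0142, 0.1197]
eef_rot: [2.741, 1.562, -2.315]
wrist_force: [0.4, -0.5, -2.2]
grip_width: 0.522
```

```bash
python3 -c "
from h import *
go(.415,.196,.12,70)"
```

```text
t 9.1 tcp [0.5038 0.0142 0.1197] jaw 70.3 grip 0.522
move cm [-0.1 14.5 14.1] turn 0.01
```

Call:
arm_command --pt "0.75 0 3 3 0" --pt "0.75 0 6.5 6.3 0" --pt "0.75 0 10 9.7 0" --pt "0.75 0 13 12.6 0" --pt "0.75 0 14.5 14.1 0"

```text
t: 9.6
tcp_pos: [0.4124, 0.1987, 0.1183]
eef_rot: [2.632, 1.561, -2.421]
wrist_force: [0.1, 0.2, -2.3]
grip_width: 0.52
```

Run:
```python
from h import *
wr('w7'); go(.415,.196,.04,70)
P,d=LP('w7'); a=np.radians(12.5); c,s=np.cos(a),np.sin(a)
X=[[.415+c*i*.063-s*j*.052,.196+s*i*.063+c*j*.052,.006] for i,j in((1,1),(1,-1),(-1,-1),(-1,1))]
q=w2px('wrist',X,P); im=cv2.imread('pics/w7.png'); cv2.polylines(im,[q.round().astype(int)],True,(255,255,0),1); cv2.imwrite('pics/w7b.png',im)
```

```text
t 9.65 tcp [0.4118 0.2006 0.1183] jaw 70.6 grip 0.519
t 9.65 tcp [0.4118 0.2006 0.1183] jaw 70.6 grip 0.519
move cm [ 7.8 -0.5 -0.3] turn 0.01
```

View pics/w7b.png

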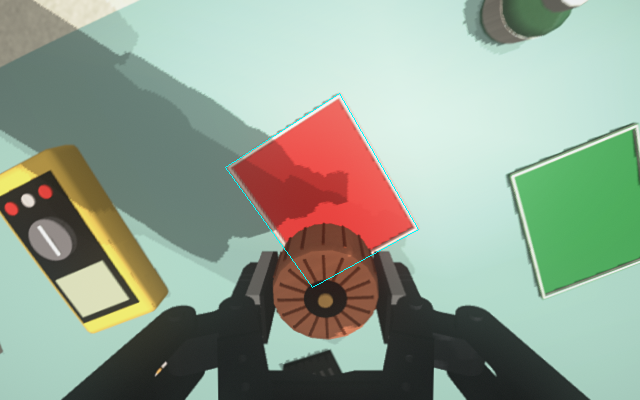

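Call:
arm_command --pt "0.75 1 -0.3 -0.2 0" --pt "0.75 3 -0.5 -0.3 0" --pt "0.75 5.5 -0.5 -0.3 0" --pt "0.75 7.8 -0.5 -0.3 0" --pt "0.75 8.5 -0.5 -0.3 0"

```text
t: 10.15
tcp_pos: [0.4137, 0.1935, 0.0306]
eef_rot: [2.583, 1.557, -2.469]
wrist_force: [-0.5, 0.2, -2.5]
grip_width: 0.521
```

```bash
python3 -c "
from h import *
go(.415,.196,.0095,70)"
```

```text
t 10.15 tcp [0.4137 0.1935 0.0306] jaw 70.5 grip 0.521
move cm [ 2.1 -0.1  0.3] turn 0.01
```

Call:
arm_command --pt "0.75 0.7 0 0.2 0" --pt "0.75 1.4 -0.1 0.3 0" --pt "0.75 1.8 -0.1 0.3 0" --pt "0.75 2.1 -0.1 0.3 0" --pt "0.75 2.1 -0.1 0.3 0"

```text
t: 10.65
tcp_pos: [0.4156, 0.196, 0.0096]
eef_rot: [2.586, 1.557, -2.466]
wrist_force: [-0.3, -0.2, -2.8]
grip_width: 0.515
```

Call:
arm_command --pt "0.75 0.1 0 0 0" --pt "0.75 0.1 0 0 0" --pt "0.75 0.1 0 0 0"

```text
t: 10.95
tcp_pos: [0.4158, 0.1961, 0.0092]
eef_rot: [2.58, 1.558, -2.472]
wrist_force: [-2.8, -1.7, 6.7]
grip_width: 0.519
```

Call:
arm_command --pt "0.4 0 0 0 0" --pt "0.25 0 0 0 0" --pt "0.15 0 0 0 0" --pt "0.15 0 0 0 0" --pt "0.15 -0.5 0 0 0"

```text
t: 11.45
tcp_pos: [0.4155, 0.1959, 0.014]
eef_rot: [2.578, 1.557, -2.475]
wrist_force: [0.1, 0.9, 0.1]
grip_width: 0.849
```

Call:
arm_command --pt "0.15 -2 0 0 0" --pt "0 -5 0 0 0" --pt "0 -9 0 0 0" --pt "0 -12 0 0 0" --pt "0 -12 0 0 0"

```text
t: 11.95
tcp_pos: [0.4186, 0.198, 0.1379]
eef_rot: [2.578, 1.563, -2.474]
wrist_force: [0.4, -0.1, -0.3]
grip_width: 1.002
```

Run:
```python
from h import *
wr('w8'); seg('w8',(180,460,100,400),.025,.045); go(.606,.125,.14,94)
```

```text
t 12.0 tcp [0.4177 0.1976 0.136 ] jaw 70.5 grip 0.999
centre [416.2 196.8] size [44.3 44.6] long -19.4 ztop 0.0324 centroid [415.8 196.6]
t 12.0 tcp [0.4177 0.1976 0.136 ] jaw 70.5 grip 0.999
move cm [ -0.5 -20.2  -0.6] turn -0.41
```

Call:
arm_command --pt "0 0 -4 -0.1 -0.1" --pt "0 0 -8.5 -0.3 -0.2" --pt "0 0 -13 -0.4 -0.3" --pt "0 0 -17.5 -0.5 -0.41" --pt "0 0 -20.2 -0.6 -0.41"

```text
t: 12.5
tcp_pos: [0.6084, 0.1225, 0.1338]
eef_rot: [2.185, 1.56, -2.455]
wrist_force: [0.3, 1.5, -0.5]
grip_width: 1.003
```

Run:
```python
from h import *
wr('w9'); 
seg('w9',(230,420,80,270),.014); go(.606,.125,.06,94)
```

```text
t 12.55 tcp [0.6109 0.1208 0.1338] jaw 93.9 grip 1.0
centre [594.  148.6] size [63.6  4. ] long 2.8 ztop 0.0233 centroid [593.1 148.6]
t 12.55 tcp [0.6109 0.1208 0.1338] jaw 93.9 grip 1.0
move cm [7.4 0.4 0.5] turn -0.0
```

View pics/w9.png

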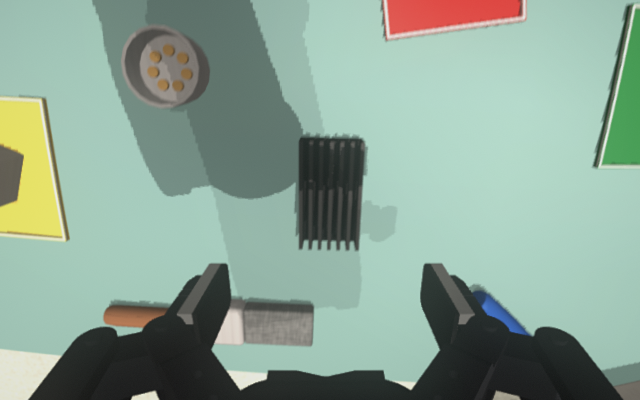

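Run:
```python
from h import *
P,_=LP('w9'); w=px2w('wrist',[(300,138),(364,140),(358,250),(298,249)],.024,P=P); print(w.round(4),w.mean(0).round(4))
```

```text
[[0.5642 0.0999 0.024 ]
 [0.5622 0.1477 0.024 ]
 [0.6531 0.1525 0.024 ]
 [0.6559 0.1027 0.024 ]] [0.6088 0.1257 0.024 ]
```

Call:
arm_command --pt "0 1 0.3 0.5 0" --pt "0 4 0.3 0.5 0" --pt "0 7 0.3 0.5 0" --pt "0 9 0.3 0.5 0" --pt "0 9 0.3 0.5 0"

```text
t: 13.05
tcp_pos: [0.6036, 0.125, 0.04]
eef_rot: [2.13, 1.554, -2.513]
wrist_force: [-0.3, -0.5, 0.4]
grip_width: 1.001
```

```bash
python3 -c "
from h import *
go(.608,.1255,.006,93.5)"
```

```text
t 13.05 tcp [0.6036 0.125  0.04  ] jaw 93.9 grip 1.001
move cm [ 3.4 -0.5  0. ] turn 0.01
```

Call:
arm_command --pt "0 1.5 -0.5 0 0.01" --pt "0 3 -0.5 0 0.01" --pt "0 3.4 -0.5 0 0.01" --pt "0 3.4 -0.5 0 0.01"

```text
t: 13.45
tcp_pos: [0.6074, 0.1251, 0.0056]
eef_rot: [2.118, 1.553, -2.535]
wrist_force: [-0.2, -0.6, -0.0]
grip_width: 0.996
```

Call:
arm_command --pt "0.3 0 0 0 0" --pt "0.5 0 0 0 0" --pt "0.7 0 0 0 0" --pt "0.7 0 0 0 0" --pt "0.7 0 0 0 0" --grip_force 50

```text
t: 13.95
tcp_pos: [0.6079, 0.1252, 0.0065]
eef_rot: [2.13, 1.554, -2.523]
wrist_force: [-2.3, -0.8, 7.5]
grip_width: 0.572
```

Call:
arm_command --pt "0.7 -0.5 0 0 0" --pt "0.7 -2 0 0 0" --pt "0.7 -5 0 0 0" --pt "0.7 -9 0 0 0" --pt "0.7 -11 0 0 0"

```text
t: 14.45
tcp_pos: [0.6106, 0.1263, 0.1208]
eef_rot: [2.222, 1.558, -2.432]
wrist_force: [0.1, 0.4, -1.6]
grip_width: 0.571
```

Run:
```python
from h import *
wr('w10'); go(.504,.398,.12,94.5)
```

```text
t 14.5 tcp [0.6117 0.1266 0.1231] jaw 93.4 grip 0.571
t 14.5 tcp [0.6117 0.1266 0.1231] jaw 93.4 grip 0.571
move cm [ 0.2  9.2 27.7] turn -0.02
```

View pics/w10.png

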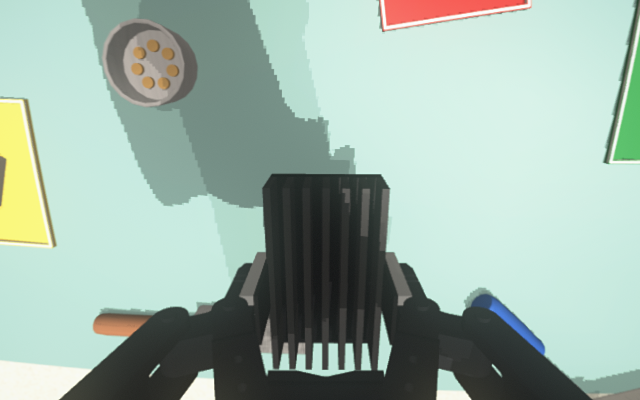

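Call:
arm_command --pt "0.7 0 1 3 0" --pt "0.7 0 2.4 7.5 0" --pt "0.7 0 4 12 -0.02" --pt "0.7 0 5.5 16.6 -0.02" --pt "0.7 0 7 21 -0.02"

```text
t: 15.0
tcp_pos: [0.5285, 0.334, 0.1231]
eef_rot: [2.301, 1.562, -2.333]
wrist_force: [1.2, 0.5, -2.8]
grip_width: 0.572
```

Run:
```python
from h import *
wr('w11'); go(.504,.398,.06,94.5)
P,d=LP('w11'); a=np.radians(4.5); c,s=np.cos(a),np.sin(a)
X=[[.504+c*i*.063-s*j*.052,.398+s*i*.063+c*j*.052,.006] for i,j in((1,1),(1,-1),(-1,-1),(-1,1))]
q=w2px('wrist',X,P); im=cv2.imread('pics/w11.png'); cv2.polylines(im,[q.round().astype(int)],True,(255,255,0),1); cv2.imwrite('pics/w11b.png',im)
```

```text
t 15.05 tcp [0.5243 0.3429 0.1229] jaw 95.0 grip 0.574
t 15.05 tcp [0.5243 0.3429 0.1229] jaw 95.0 grip 0.574
move cm [6.3 1.5 5.7] turn 0.01
```

View pics/w11b.png

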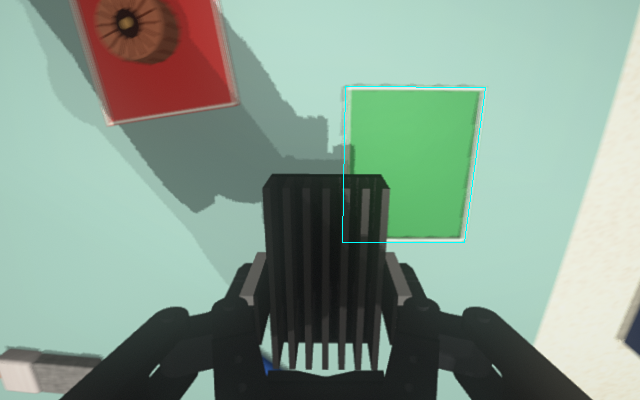

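Call:
arm_command --pt "0.7 0 0.8 3 0" --pt "0.7 1 1.5 5.7 0" --pt "0.7 4 1.5 5.7 0" --pt "0.7 6.5 1.5 5.7 0" --pt "0.7 7.5 1.5 5.7 0"

```text
t: 15.55
tcp_pos: [0.5028, 0.3973, 0.0461]
eef_rot: [1.932, 1.56, -2.693]
wrist_force: [-1.0, 0.1, -1.8]
grip_width: 0.572
```

```bash
python3 -c "
from h import *
go(.504,.398,.010,94.5)"
```

```text
t 15.55 tcp [0.5028 0.3973 0.0461] jaw 95.0 grip 0.572
move cm [ 3.6 -0.2  0.1] turn 0.01
```

Call:
arm_command --pt "0.7 1.2 -0.2 0.1 0" --pt "0.7 2.4 -0.2 0.1 0" --pt "0.7 3.2 -0.2 0.1 0" --pt "0.7 3.6 -0.2 0.1 0" --pt "0.7 3.6 -0.2 0.1 0"

```text
t: 16.05
tcp_pos: [0.5045, 0.3983, 0.0102]
eef_rot: [1.93, 1.56, -2.695]
wrist_force: [0.4, 0.8, -2.5]
grip_width: 0.571
```

Call:
arm_command --pt "0.7 0.1 0 0 0" --pt "0.7 0.1 0 0 0" --pt "0.7 0.1 0 0 0"

```text
t: 16.35
tcp_pos: [0.5049, 0.3984, 0.0097]
eef_rot: [1.909, 1.56, -2.717]
wrist_force: [0.3, -0.8, 4.2]
grip_width: 0.567
```

Touching the floor; release to a partial opening, then lift.

Call:
arm_command --pt "0.37 0 0 0 0" --pt "0.3 0 0 0 0" --pt "0.25 0 0 0 0" --pt "0.25 0 0 0 0" --pt "0.25 -0.3 0 0 0"

```text
t: 16.85
tcp_pos: [0.5046, 0.3983, 0.0124]
eef_rot: [1.928, 1.56, -2.697]
wrist_force: [0.8, 0.5, -1.1]
grip_width: 0.746
```

Call:
arm_command --pt "0.25 -2 0 0 0" --pt "0.25 -5 0 0 0" --pt "0 -9 0 0 0" --pt "0 -12 0 0 0" --pt "0 -12 0 0 0"

```text
t: 17.35
tcp_pos: [0.5077, 0.4003, 0.1372]
eef_rot: [1.488, 1.566, -3.138]
wrist_force: [0.4, -0.9, -0.0]
grip_width: 1.002
```

Run:
```python
from h import *
wr('w12'); seg('w12',(230,420,80,300),.014); go(.5,.0,.13,70.5); go(.413,-.183,.13,70.5)
```

```text
t 17.4 tcp [0.5068 0.3996 0.1348] jaw 95.0 grip 1.001
centre [506.  375.8] size [87.1  4.1] long 4.5 ztop 0.0261 centroid [503.9 375.6]
t 17.4 tcp [0.5068 0.3996 0.1348] jaw 95.0 grip 1.001
move cm [  0.6   4.1 -39.8] turn 0.43
t 17.4 tcp [0.5068 0.3996 0.1348] jaw 95.0 grip 1.001
move cm [  0.7  14.4 -57.2] turn 0.43
```

View pics/w12.png

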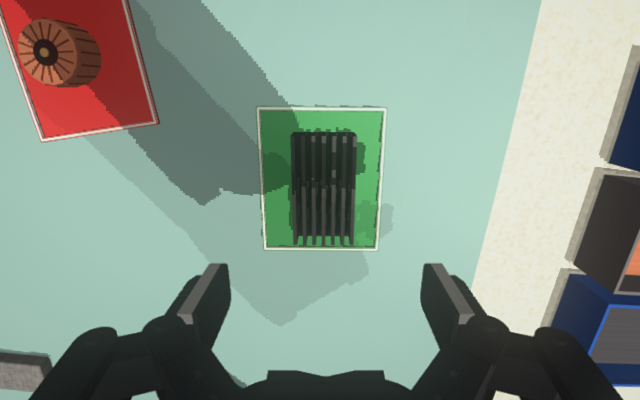

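Run:
```python
from h import *
P,_=LP('w12'); w=px2w('wrist',[(291,131),(357,132),(353,245),(293,246)],.027,P=P); print(w.round(4),w.mean(0).round(4))
w=px2w('wrist',[(257,107),(386,107),(378,250),(264,250)],.006,P=P); print(w.round(4),w.mean(0).round(4))
```

```text
[[0.4596 0.3709 0.027 ]
 [0.4562 0.4198 0.027 ]
 [0.5486 0.4271 0.027 ]
 [0.5537 0.3776 0.027 ]] [0.5045 0.3988 0.027 ]
[[0.4458 0.3412 0.006 ]
 [0.4371 0.4426 0.006 ]
 [0.5618 0.453  0.006 ]
 [0.5706 0.3504 0.006 ]] [0.5038 0.3968 0.006 ]
```

Heat sink is centred in the green tray (offset about 2 mm). Now the board.

Call:
arm_command --pt "0 0 0.5 -4 0" --pt "0 0 1 -9 0.1" --pt "0 0 1.5 -14 0.2" --pt "0 0 2 -19 0.3" --pt "0 0 2.5 -24 0.43"

```text
t: 17.9
tcp_pos: [0.5018, 0.1573, 0.1346]
eef_rot: [2.195, 1.562, -2.865]
wrist_force: [0.7, -0.6, -0.8]
grip_width: 1.006
```

```bash
python3 -c "
from h import *
go(.5,.0,.135,70.5)"
```

```text
t 17.9 tcp [0.5018 0.1573 0.1346] jaw 70.1 grip 1.006
move cm [ -0.   -5.2 -14.9] turn -0.01
```

Call:
arm_command --pt "0 0 -0.4 -4 0" --pt "0 0 -0.9 -9 0" --pt "0 0 -1.3 -14 0" --pt "0 0 -1.8 -19 0" --pt "0 0 -2.2 -24 0"

```text
t: 18.4
tcp_pos: [0.4397, -0.0768, 0.1352]
eef_rot: [2.18, 1.562, -2.879]
wrist_force: [1.9, -1.0, -0.4]
grip_width: 1.0
```

```bash
python3 -c "
from h import *
go(.413,-.183,.135,70.5)"
```

```text
t 18.4 tcp [ 0.4397 -0.0768  0.1352] jaw 70.1 grip 1.0
move cm [  0.1  -1.1 -10.9] turn -0.01
```

Call:
arm_command --pt "0 0 -0.5 -4.5 0" --pt "0 0 -0.9 -8.5 0" --pt "0 0 -1.1 -10.9 0" --pt "0 0 -1.1 -10.9 0"

```text
t: 18.8
tcp_pos: [0.4114, -0.1859, 0.1352]
eef_rot: [2.222, 1.561, -2.842]
wrist_force: [1.0, 1.1, -0.6]
grip_width: 0.999
```

Run:
```python
from h import *
wr('w13'); go(.413,-.183,.04,70.5)
```

```text
t 18.85 tcp [ 0.412  -0.1842  0.1351] jaw 69.9 grip 1.001
t 18.85 tcp [ 0.412  -0.1842  0.1351] jaw 69.9 grip 1.001
move cm [ 9.5 -0.1  0.2] turn -0.01
```

View pics/w13.png

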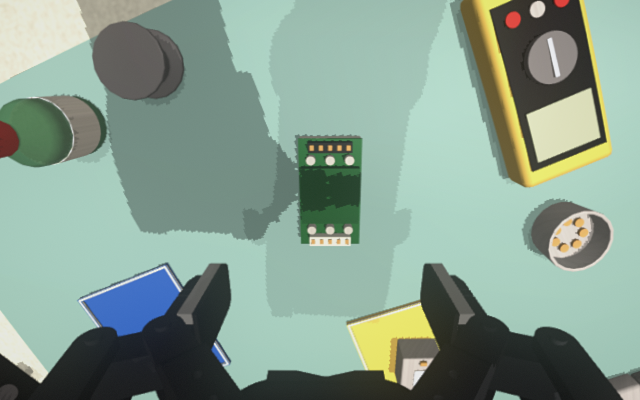

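Run:
```python
from h import *
P,_=LP('w13'); w=px2w('wrist',[(299,136),(361,138),(360,244),(300,244)],.016,P=P); print(w.round(4),w.mean(0).round(4)); go(*w.mean(0)[:2],.04,70)
```

```text
[[ 0.3611 -0.1896  0.016 ]
 [ 0.379  -0.1451  0.016 ]
 [ 0.4645 -0.1743  0.016 ]
 [ 0.4469 -0.2226  0.016 ]] [ 0.4129 -0.1829  0.016 ]
t 18.85 tcp [ 0.412  -0.1842  0.1351] jaw 69.9 grip 1.001
move cm [ 9.5 -0.1  0.2] turn -0.0
```

Call:
arm_command --pt "0 1 -0.1 0.2 0" --pt "0 4 -0.1 0.2 0" --pt "0 7 -0.1 0.2 0" --pt "0 9.3 -0.1 0.2 0" --pt "0 9.3 -0.1 0.2 0"

```text
t: 19.35
tcp_pos: [0.411, -0.1813, 0.0392]
eef_rot: [2.034, 1.556, -3.027]
wrist_force: [0.3, -0.2, -0.0]
grip_width: 1.002
```

```bash
python3 -c "
from h import *
go(.4129,-.1829,.004,70)"
```

```text
t 19.35 tcp [ 0.411  -0.1813  0.0392] jaw 70.0 grip 1.002
move cm [ 3.5 -0.3 -0.1] turn 0.0
```

Call:
arm_command --pt "0 1.5 -0.3 -0.1 0" --pt "0 3 -0.3 -0.1 0" --pt "0 3.5 -0.3 -0.1 0" --pt "0 3.5 -0.3 -0.1 0"

```text
t: 19.75
tcp_pos: [0.4129, -0.1829, 0.0042]
eef_rot: [2.014, 1.555, -3.046]
wrist_force: [0.7, -0.4, -0.1]
grip_width: 0.999
```

Call:
arm_command --pt "0.3 0 0 0 0" --pt "0.5 0 0 0 0" --pt "0.7 0 0 0 0" --pt "0.7 0 0 0 0" --pt "0.7 0 0 0 0" --grip_force 40

```text
t: 20.25
tcp_pos: [0.4134, -0.1828, 0.005]
eef_rot: [2.01, 1.556, -3.05]
wrist_force: [-2.6, 0.6, 13.5]
grip_width: 0.571
```

Call:
arm_command --pt "0.7 -0.5 0 0 0" --pt "0.7 -2 0 0 0" --pt "0.7 -5 0 0 0" --pt "0.7 -9 0 0 0" --pt "0.7 -11 0 0 0"

```text
t: 20.75
tcp_pos: [0.4156, -0.1831, 0.1178]
eef_rot: [2.058, 1.558, -3.002]
wrist_force: [-0.0, 1.0, -1.6]
grip_width: 0.572
```

Run:
```python
from h import *
wr('w14'); go(.493,-.400,.115,92.8)
```

```text
t 20.8 tcp [ 0.4167 -0.1834  0.1196] jaw 70.0 grip 0.571
t 20.8 tcp [ 0.4167 -0.1834  0.1196] jaw 70.0 grip 0.571
move cm [  0.4 -14.6 -17.7] turn -0.4
```

View pics/w14.png

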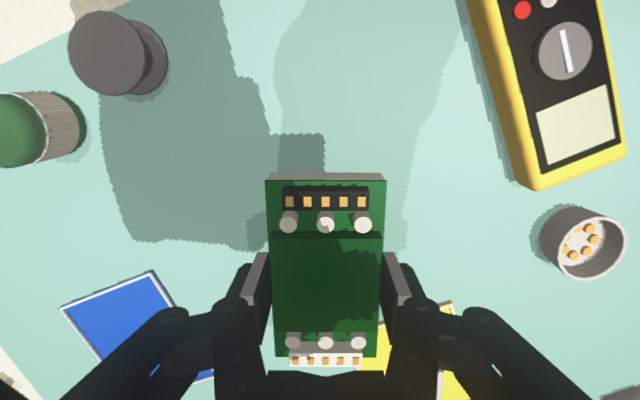

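Board is held level. 13 images viewed so far. Move it over to the blue tray.

Call:
arm_command --pt "0.7 0 -2.5 -3 -0.1" --pt "0.7 0 -5.5 -6.5 -0.2" --pt "0.7 0 -8.5 -10.3 -0.3" --pt "0.7 0 -11.5 -14 -0.4" --pt "0.7 0 -13.6 -16.5 -0.4"

```text
t: 21.3
tcp_pos: [0.4882, -0.3882, 0.1196]
eef_rot: [1.809, 1.561, -2.85]
wrist_force: [-0.1, -0.4, -0.7]
grip_width: 0.573
```

Run:
```python
from h import *
wr('w15'); go(.493,-.400,.05,92.8)
P,d=LP('w15'); a=np.radians(2.8); c,s=np.cos(a),np.sin(a)
X=[[.493+c*i*.063-s*j*.052,-.400+s*i*.063+c*j*.052,.006] for i,j in((1,1),(1,-1),(-1,-1),(-1,1))]
q=w2px('wrist',X,P); im=cv2.imread('pics/w15.png'); cv2.polylines(im,[q.round().astype(int)],True,(255,255,0),1); cv2.imwrite('pics/w15b.png',im)
```

```text
t 21.35 tcp [ 0.489  -0.3922  0.1198] jaw 92.8 grip 0.571
t 21.35 tcp [ 0.489  -0.3922  0.1198] jaw 92.8 grip 0.571
move cm [ 7.  -0.4 -0.8] turn -0.0
```

View pics/w15b.png

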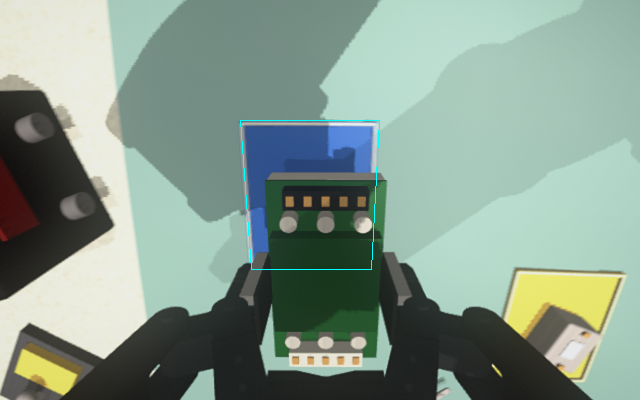

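Call:
arm_command --pt "0.7 1 -0.3 -0.5 0" --pt "0.7 3.5 -0.4 -0.8 0" --pt "0.7 6 -0.4 -0.8 0" --pt "0.7 7.5 -0.4 -0.8 0" --pt "0.7 8 -0.4 -0.8 0"

```text
t: 21.85
tcp_pos: [0.4919, -0.3992, 0.038]
eef_rot: [1.879, 1.559, -2.784]
wrist_force: [-0.7, -0.5, 0.1]
grip_width: 0.57
```

```bash
python3 -c "
from h import *
go(.493,-.400,.0085,92.8)"
```

```text
t 21.85 tcp [ 0.4919 -0.3992  0.038 ] jaw 92.8 grip 0.57
move cm [ 2.9 -0.1 -0.1] turn 0.0
```

Call:
arm_command --pt "0.7 1 -0.1 -0.1 0" --pt "0.7 2 -0.1 -0.1 0" --pt "0.7 2.6 -0.1 -0.1 0" --pt "0.7 2.9 -0.1 -0.1 0" --pt "0.7 2.9 -0.1 -0.1 0"

```text
t: 22.35
tcp_pos: [0.4925, -0.4003, 0.0088]
eef_rot: [1.865, 1.559, -2.798]
wrist_force: [-1.3, 0.0, -0.8]
grip_width: 0.574
```

Call:
arm_command --pt "0.7 0.1 0 0 0" --pt "0.7 0.1 0 0 0" --pt "0.7 0.1 0 0 0"

```text
t: 22.65
tcp_pos: [0.4927, -0.4005, 0.0082]
eef_rot: [1.914, 1.56, -2.749]
wrist_force: [-0.1, -0.4, 0.0]
grip_width: 0.571
```

Call:
arm_command --pt "0.37 0 0 0 0" --pt "0.3 0 0 0 0" --pt "0.25 0 0 0 0" --pt "0.25 0 0 0 0" --pt "0.25 -0.3 0 0 0"

```text
t: 23.15
tcp_pos: [0.4926, -0.4003, 0.011]
eef_rot: [1.868, 1.559, -2.795]
wrist_force: [-0.0, -0.7, -0.0]
grip_width: 0.756
```

Call:
arm_command --pt "0.25 -2 0 0 0" --pt "0.25 -5 0 0 0" --pt "0 -9 0 0 0" --pt "0 -12 0 0 0" --pt "0 -12 0 0 0"

```text
t: 23.65
tcp_pos: [0.4956, -0.4013, 0.1355]
eef_rot: [2.446, 1.562, -2.218]
wrist_force: [-0.1, -0.5, 0.3]
grip_width: 1.0
```

Run:
```python
from h import *
wr('w16'); im,d=bot.capture('top'); cv2.imwrite('pics/topf.png',im)
a=cv2.imread('pics/w16.png'); b=cv2.resize(im[150:300,150:480],(640,291),interpolation=cv2.INTER_CUBIC); cv2.imwrite('pics/final.png',np.vstack([a[80:380],b]))
```

```text
t 23.7 tcp [ 0.4948 -0.4004  0.1332] jaw 92.8 grip 0.998
```

Run:
```python
from h import *
P,d=LP('w16')
for z0,z1 in((.013,.023),(.013,.05),(.023,.035)):
    try: seg('w16',(230,420,80,300),z0,z1)
    except Exception as e: print(e)
# tray outline by colour in the same view
im=cv2.imread('pics/w16.png'); h=cv2.cvtColor(im,cv2.COLOR_BGR2HSV)
for n,lo,hi,z in(("blue",(105,120,30),(125,255,255),.003),("green",(45,120,15),(80,255,255),.02)):
    m=cv2.morphologyEx(cv2.inRange(h[80:290,200:430],lo,hi),cv2.MORPH_OPEN,np.ones((3,3),np.uint8)); c=np.vstack(cv2.findContours(m,0,1)[0])[:,0]+[200,80]
    r=cv2.minAreaRect((px2w('wrist',c.astype(float),z,P=P)[:,:2]*1000).astype(np.float32)); print(n,np.round(r[0],1),np.round(r[1],1),round(r[2],1))
a=cv2.imread('pics/top0.png');b=cv2.imread('pics/topf.png')
for n,(u0,u1,v0,v1) in dict(meter=(296,334,226,292),pot=(300,326,200,225)).items():
    s,_=cv2.phaseCorrelate(a[v0:v1,u0:u1].mean(2),b[v0:v1,u0:u1].mean(2)); print(n,"shift px",np.round(s,2))
```

```text
centre [ 459.7 -422.8] size [22.7  7. ] long 1.3 ztop 0.0184 centroid [ 459. -423.]
centre [ 490.8 -400. ] size [88.9 48.5] long 2.8 ztop 0.0261 centroid [ 488.3 -400.1]
centre [ 492.3 -399.9] size [46.7 46. ] long 2.8 ztop 0.0265 centroid [ 491.9 -400. ]
blue [ 494.2 -399.8] [118.5  97.4] 2.8
green [ 492.5 -400.1] [87.5 48.8] 2.6
meter shift px [-0.09 -0.02]
pot shift px [0.51 0.45]
```

```bash
python3 -c "
from cell import bot
print(bot.finish_job())"
```

```text
the job is handed in; nothing more can be done
None
```

All four parts are in their own trays, and I handed the job in at about 24 s of the 112 s allowed. I took the line filter off the heat sink first, then the transformer off the board. The heat sink and the board followed.

My last measurements after each release, from the wrist camera:

| Part | Tray | Distance from tray centre | Other checks |
|---|---|---|---|
| Line filter | yellow | under 1 mm | top at about 31 mm, so flat on the floor |
| Transformer | red | about 1.5 mm | top at about 32 mm, so flat on the floor |
| Heat sink | green | about 2 mm | within 0.02 rad of the tray's length |
| Circuit board | blue | about 2 mm | within 0.01 rad of the tray's length, block top at about 26 mm |

- **Meter and pot:** comparing the first and last top pictures, the multimeter shows no shift. The pot shows about 0.5 px (roughly 1.5 mm), which I put down to shadow because the arm never came near it.
- **Failed check:** the picture viewer hit its 16-picture limit, so I never saw the final view of the board. I checked the board, multimeter and pot by code only.
- **Disagreement:** the automatic depth outline of the black heat sink was patchy and put its centre wrong. I read its corners off the picture instead.

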